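# Sound a capped shipping tube with the depth gauge

### The arm

A 6-joint arm with a two-finger parallel gripper is mounted at the origin on the work surface. World frame = base frame: x ahead of the robot, y to its left, z up, the work surface at z = 0. Lengths are in mm, angles in rad, forces in N, time in s.
With the tool pointing down it reaches from about 350 to 875 mm from the base axis. Payload 4.2 kg.
Tool frame: the origin (TCP) lies at the very end of the fingers, on their centre line; the grasp point (between the pads) lies 19 mm behind it; x points along the fingers, y is the direction in which the jaws open and shut, and the axes are right-handed (so a half turn about x gives the same grasp; the last joint's range is limited). The gripper opens to 85 mm and grips with 20 to 120 N. Pads are 22 mm wide; open, the fingers measure 114 mm over their backs; the gripper's body (76 mm by 85 mm) begins 54 mm behind the grasp point. The pads swing forward as they close: fully open they stand 13 mm farther back than shut.
Start: joints at [-0.994, 0.385, 0.008, 0, -1.194, -0.259], TCP at [195.314, -593.676, 231.312] pointing down, gripper open.
Joint ranges: [-3.14, 3.14], [-1.21, 2.06], [-1.07, 1.41], [-3.16, 2.05], [-2.99, -0.16], [-3.1, 3.1]. Speed limits (rad/s): [2.79, 2.79, 3.14, 3.14, 3.14, 3.14].

### API

Orientations are given as [roll, pitch, yaw] about the fixed x, y, z axes, in that order (R = Rz(yaw) Ry(pitch) Rx(roll)).
In Python, from workcell import env, imaging gives the robot as it stands.
- The arm moves only by the tool step_arm, never from a script. Its argument "deltas" is a list of rows, each an object with "delta_pos": the shift along the tool's x, y, z as a fraction of full scale, a list of three; "delta_rot": the turn, a rotation vector about the tool's x, y, z as a fraction of full scale, a list of three. In form: [{"delta_pos": [x, y, z], "delta_rot": [rx, ry, rz]}, ...]. A call has 1 to 10 rows; each row shifts and turns the commanded pose from where the row before left it, along the tool's axes as they then stand; what a row does not reach is not made up. Full scale, the value 1, is 0.25 m for a shift and 2 rad for a turn. A row lasts 1/10 s, in which the tool goes at most 50 mm and 8.59 degrees, less where a joint would pass 70% of its speed; a pose out of reach is approached as far as the arm can. A call with a number of a shift or a turn outside -1 to 1 is refused whole. A call with a gripper value outside its range is refused whole. "jaw" is the opening, from 0 (shut) to 1 (fully open), set as the call begins (left out, the last holds). The fingers move at their own pace and stop on an object; the grip force is fixed at half the most. Time passes only in rows, so rows that do not move let the fingers close. It gives the time, the measured TCP pose, the force and the opening at its end, in the units of the state.
- env.get_state(): the state, without advancing time (a new reading comes with each control period).
- imaging.get_image(name): name is "side" or "top" or "wrist"; returns (picture, depth): 480x640x3 uint8, red, green, blue; 480x640 float32, mm along the optical axis (not along the pixel's ray), 0 where there is no reading.
- imaging.calibration(name): a dict with "fx", "fy", "cx", "cy" (pixels), "extrinsics" (4x4, takes a point from camera to world coordinates); the wrist camera has in their place "T_tool_cam" (4x4, takes a point from camera to tool coordinates, whose origin is the TCP and whose axes are the tool frame's). Camera axes: x right, y down, z forward; pixel columns grow to the right and rows downward; lengths in mm; the calibration is good to about 2 mm. A picture is of the moment at which its call begins: read the wrist's pose just before it. calibration takes no time and is no camera call.
- env.job_done(): hands the job in, once; it reports no verdict.
The state is a dict: "clock": time; "qpos": joint angles; "joint_vel": joint speeds; "joint_torque": joint torques, N m; "position": TCP position; "ee_rot": TCP orientation; "force": force on the tool from outside, world axes, zero at the start; "torque": the same for the moment, N m; "grip_width": opening from 0.0 (shut) to 1.0 (fully open).
Only numpy, scipy, OpenCV 4.12 (cv2) and the standard library are available. Lean on these libraries where they do the work, as an engineer would, in place of code of your own. Each camera call takes 0.05 s, during which the arm holds its last target.

### The job

Take the depth gauge out of its wooden block and push it gently down through the hole in the cap of the green-capped shipping tube until its rod bottoms out on the plug packed inside, so that the sliding collar, pushed up by the cap, marks the depth. Feel for the plug and do not drive it deeper. Let go and leave the gauge standing there upright with its collar flat on the cap; leave the other things on the bench where they are.

Things in the scene. Friction and masses are not known exactly. Their poses are not given: they have to be found in the camera images.
- gauge_handle (a point): Depth gauge, the loose thing to handle, about 160 g: an upright steel rod 12 mm thick with an orange round handle on top (20 mm thick, 50 mm long), 185 mm long over all. It starts standing in a 17 mm deep, 14 mm wide hole in the wooden block. This point is the handle's middle, where to grip, 160 mm above the rod's flat lower end; z points up along the rod.
- gauge_tip (a point): Centre of the rod's flat lower end; z up along the rod.
- collar_underside (a point): Centre of the underside of the yellow collar sliding on the gauge's rod: a disc 40 mm in diameter, 10 mm thick (with a brass boss 5 mm higher), too wide for the cap's hole.
- collar (a joint): How far (m) the collar has been slid up the rod: its underside lies 22 mm + this above the rod's lower end. Starts at 0 to 0.012, can go to 0.090. It stays where it is pushed: sliding it takes a steady 4 N or so, more than the gauge's weight, so a gauge let go with its collar on the cap just hangs there.
- green_tube_mouth (a point): Centre of the hole's mouth, 16 mm wide, in the flat top of the green cap (54 mm across, 12 mm thick), 115 mm above the bench; z up. The cardboard tube, 50 mm outside and 44 inside, is fixed in a 100 mm square foot. Out of sight inside, a stiff plug lies 40 to 85 mm below the cap's top, differently each time, not measured; pushed with over about 14 N it slides deeper, which spoils the job.
- blue_tube_mouth (a point): The same point on the other tube, equal but with a blue cap: not to be used. The two tubes change places.
- block: Wooden block that holds the gauge at the start, fixed: 90 x 90 x 20 mm, origin at the centre of its underside, hole in the middle of its top, its bottom 3 mm above the bench.
- tan_tape_center (a point): Bystander: roll of tan parcel tape lying flat, 90 mm diameter, 48 mm high; this is its centre.
- clear_tape_center (a point): Bystander: roll of amber tape lying flat, 84 mm diameter, 48 mm high; this is its centre.
- cutter_center (a point): Bystander: red box cutter lying flat, about 135 x 22 x 16 mm; this is the middle of its handle.
- marker_center (a point): Bystander: white and black marker pen lying, 110 x 16 mm; this is its middle.
Not all that is in view belongs to the job. Leave any purple or yellow look-alike of the part that bears green_tube_mouth alone. There is more than one size of the part that bears gauge_handle; the job needs the smallest.

How it is judged:
By the outcome, as a careful person would: the job done as asked, in the order asked, and still so for the second after the job is handed in, with the robot touching nothing.
It also fails if it takes over 58 s, if anything falls off the work surface, if the arm or the gripper's body presses on something with over 40 N, if the wrist force passes 120 N, or if a joint passes its speed limit or range.

## Working session

There is one attempt and no reset: what is moved stays moved. The work goes in short steps, Python scripts to look and compute and a tool call to move; the robot and the scene stay as the last step left them, time stands still between calls to the robot, and variables do not carry over. Pictures are saved under pics/ and viewed, and the job is handed in when it is done.

Besides the shell and the picture viewer there is one more tool, called after "Emit:" as name([rows], argument=value, ...), one row to a line, values as JSON. step_arm: Moves the arm, as the interface text tells. Its arguments: {"type":"object","properties":{"deltas":{"type":"array","items":{"type":"object","properties":{"delta_pos":{"type":"array","items":{"type":"number"}},"delta_rot":{"type":"array","items":{"type":"number"}}}}},"jaw":{"type":"number"}},"required":["deltas"]}

```bash
mkdir -p pics; ls; python3 - <<'E'
from workcell import env, imaging
import cv2,numpy as np,pickle
s=env.get_state();print(s)
for n in("side","top"):
    p,d=imaging.get_image(n);c=imaging.calibration(n)
    cv2.imwrite(f"pics/{n}0.png",p[:,:,::-1]);np.savez(f"{n}0.npz",p=p,d=d);print(n,c)
print(imaging.calibration("wrist"))
E
```

```text
pics
{'clock': 0.0, 'qpos': array([-9.94391470e-01,  3.85560141e-01,  6.58918125e-03, -5.15106997e-04,
       -1.19397338e+00, -2.58592137e-01]), 'joint_vel': array([-0.00017167,  0.00242851, -0.0004262 , -0.00154824,  0.00088515,
       -0.00020048]), 'joint_torque': array([ 1.52222980e-03, -3.92284584e+01,  1.88406909e+01,  4.18631002e+00,
       -4.56686728e-03, -2.11948816e-06]), 'position': array([ 195.13510294, -593.1306274 ,  230.2026787 ]), 'ee_rot': array([1.61018196, 1.5685956 , 1.92780462]), 'force': array([-0.28544381,  0.03026722,  0.13686231]), 'torque': array([-0.04448345, -0.00946261,  0.0474479 ]), 'grip_width': 1.0018761339437996}
side {'fx': 442.4755334220312, 'fy': 442.4755334220312, 'cx': 318.1687986487181, 'cy': 236.10968294420363, 'extrinsics': array([[-6.89265125e-01, -3.75890388e-01,  6.19370651e-01,
        -1.23920324e+02],
       [-7.24217130e-01,  3.33189029e-01, -6.03733898e-01,
         6.36009565e+02],
       [ 2.05702635e-02, -8.64691556e-01, -5.01881836e-01,
         6.41224340e+02],
       [ 0.00000000e+00,  0.00000000e+00,  0.00000000e+00,
        
[... 243 characters left out ...]
32e-01, -5.30452767e-03, -1.00694475e-02,
         5.11246119e+00],
       [ 1.07373628e-02, -1.46325886e-01, -9.89178166e-01,
         1.09340061e+03],
       [ 0.00000000e+00,  0.00000000e+00,  0.00000000e+00,
         1.00000000e+00]])}
{'fx': 346.79776877422177, 'fy': 346.79776877422177, 'cx': 325.04651029919575, 'cy': 235.36467175525294, 'T_tool_cam': array([[ 2.75664831e-04, -2.89936646e-01,  9.57045801e-01,
        -1.42891225e+02],
       [ 9.99998865e-01,  1.49747244e-03,  1.65621770e-04,
         1.09548126e+00],
       [-1.48116954e-03,  9.57044669e-01,  2.89936730e-01,
        -7.38714868e+01],
       [ 0.00000000e+00,  0.00000000e+00,  0.00000000e+00,
         1.00000000e+00]])}
```

View pics/side0.png

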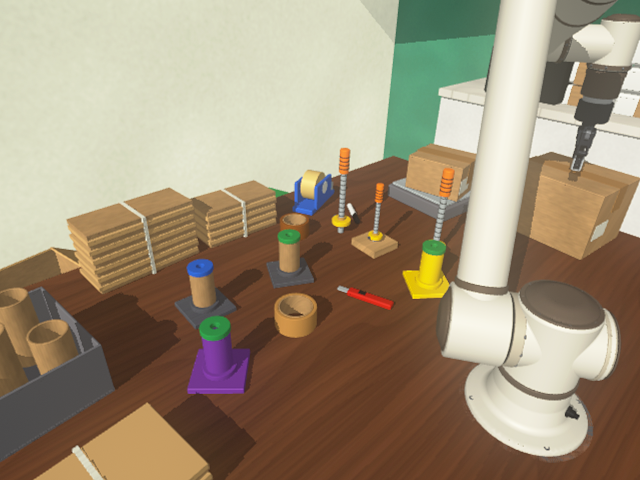

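View pics/top0.png

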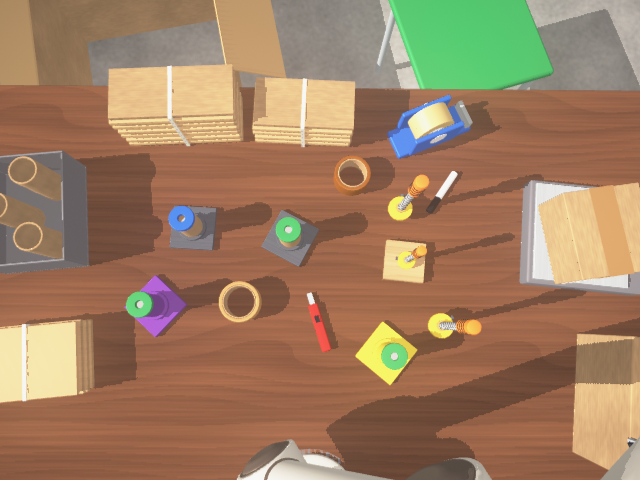

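Gauges in the top view are at (420,183), (420,252) and (472,327). The one at (420,252) is the smallest and stands in the wooden block. Green caps are at (289,230) on a cardboard tube with a grey foot, (140,305) on purple and (394,356) on yellow, so (289,230) is the right one. I'll confirm both in crops.

```bash
cat > h.py <<'E'
import numpy as np
from workcell import env, imaging
def pt(n,d,u,v,z=None):
    c=imaging.calibration(n);E=c["extrinsics"]
    r=np.array([(u-c["cx"])/c["fx"],(v-c["cy"])/c["fy"],1.])
    if z is None: return E[:3,:3]@(r*d[int(v),int(u)])+E[:3,3]
    w=E[:3,:3]@r; return E[:3,3]+w*(z-E[2,3])/w[2]
def proj(n,P):
    c=imaging.calibration(n);E=c["extrinsics"]
    q=E[:3,:3].T@(np.array(P)-E[:3,3]); return c["fx"]*q[0]/q[2]+c["cx"],c["fy"]*q[1]/q[2]+c["cy"]
E
python3 - <<'E'
import cv2,numpy as np
t=np.load("top0.npz")["p"];s=np.load("side0.npz")["p"]
def cr(p,u,v,w=400,h=300,k=6):
    a=p[v:v+h//k,u:u+w//k];return cv2.resize(a,(w,h),interpolation=cv2.INTER_CUBIC)
im=np.vstack([np.hstack([cr(t,375,230,k=6),cr(t,256,205,k=6)]),np.hstack([cr(s,340,180,k=5),cr(s,255,225,k=6)])])
cv2.imwrite("pics/crop1.png",im[:,:,::-1])
from h import *
d=np.load("top0.npz")["d"];ds=np.load("side0.npz")["d"]
import cv2
def mask(p,lo,hi,box):
    h=cv2.cvtColor(p,cv2.COLOR_RGB2HSV);m=cv2.inRange(h,lo,hi);z=np.zeros_like(m);x0,y0,x1,y1=box;z[y0:y1,x0:x1]=m[y0:y1,x0:x1];return z
def cloud(n,d,m):
    v,u=np.nonzero((m>0)&(d>0));return np.array([pt(n,d,a,b) for a,b in zip(u,v)])
for n,p,dd,box in(("top",t,d,(270,210,310,250)),("side",s,ds,(270,225,305,250))):
    m=mask(p,(50,100,60),(75,255,255),box);P=cloud(n,dd,m);k=P[:,2]>111
    print(n,"cap",len(P),np.median(P[:,2]),(P[k].min(0)+P[k].max(0))/2,P[k].max(0)-P[k].min(0))
for n,p,dd,box in(("top",t,d,(408,240,432,262)),("side",s,ds,(370,178,390,212))):
    m=mask(p,(3,150,120),(15,255,255),box);P=cloud(n,dd,m);print(n,"handle",len(P),P.min(0),P.max(0),np.median(P,0))
E
```

```text
top cap 447 114.68778826653363 [578.77047524  50.74696627 115.33297108] [51.74557354 50.53730879  8.63077599]
side cap 263 114.92765760989948 [575.98500699  50.79928649 114.45439819] [52.43478468 54.72284656  6.82122066]
top handle 44 [ 514.93657379 -266.81408587   -1.38995006] [ 545.8333749  -201.58009298  187.28213313] [ 520.29014981 -205.38190388  162.71643202]
side handle 149 [ 511.82014229 -585.50009628   -3.22835284] [ 808.19965899 -199.44250298  189.48730731] [ 518.69787814 -207.5815311   163.24650366]
```

View pics/crop1.png

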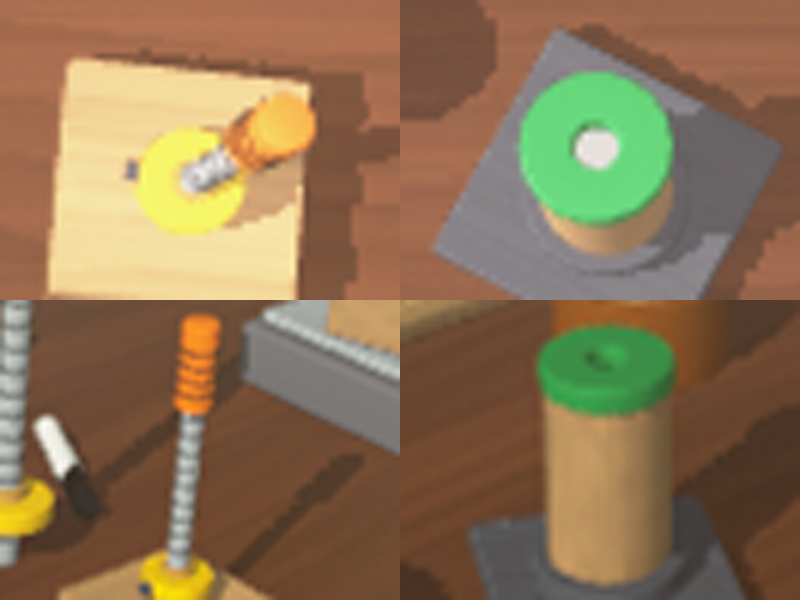

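```bash
python3 - <<'E'
from h import *
from scipy.spatial.transform import Rotation as R
d=np.load("top0.npz")["d"];ds=np.load("side0.npz")["d"]
for nm,u,v in(("big",421,182),("big collar",398,208),("right",474,327),("rcollar",438,325),("hole",289,229),("hole",288,229),("hole",289,230),("small",423,249),("blue",178,218),("sblk",386,243),("clampbox",560,240)):print(nm,pt("top",d,u,v).round(0))
print("small top z188",pt("top",d,422.7,249.7,188),"collar z36-47",pt("top",d,406.7,260,36),pt("top",d,406.7,260,47))
print("hole z115",pt("top",d,289,229.5,115), d[225:235,284:295].astype(int))
# side handle slices
m=__import__("cv2")
print("side: handle top ctr",pt("side",ds,340+200/5,180+20/5,188),"handle bottom ctr", pt("side",ds,340+192/5,180+112/5,138),pt("side",ds,340+200/5,180+28/5),pt("side",ds,378,202))
s=env.get_state();print(R.from_euler("xyz",s["ee_rot"]).as_matrix().round(3))
E
```

```text
big [ 641. -198.  253.]
big collar [ 639. -193.   56.]
right [ 379. -283.  256.]
rcollar [ 380. -275.   52.]
hole [592.  52.  47.]
hole [591.  54.  53.]
hole [590.  52.  46.]
small [ 527. -214.  189.]
blue [603. 284. 106.]
sblk [ 566. -171.   16.]
clampbox [ 558. -520.  118.]
small top z188 [ 525.3440451  -213.57132144  188.        ] collar z36-47 [ 524.37758861 -213.48145523   36.        ] [ 522.98300439 -211.20745135   47.        ]
hole z115 [577.55223737  48.61121631 115.        ] [[ 995  996  996  999  996  995  998  996  997  995  998]
 [ 994  996  997 1005 1064 1061 1003  997  997  996  997]
 [ 995 1002 1062 1062 1062 1062 1060 1006  995  995  996]
 [ 992 1063 1065 1061 1062 1062 1066 1061  995  996  996]
 [ 995 1063 1064 1065 1058 1064 1060 1061  994  995  995]
 [ 994 1062 1061 1058 1061 1064 1062 1062  994  994  993]
 [ 995 1063 1061 1062 1062 1062 1061 1060  995  998  997]
 [ 995  990 1064 1064 1060 1064  996  993  994  992  995]
 [ 994  994  993  992  991  993  990  995  991  993  989]
 [ 995  990  993  993  992  992  993  992  990  990  992]]
side: handle top ctr [ 523.46311465 -213.18529062  188.        ] handle bottom ctr [ 519.83409078 -209.30817121  138.        ] [ 517.9840967  -206.65397727  187.2102287 ] [ 518.02839408 -205.06623676  141.16432427]
[[-0.001 -0.312  0.95 ]
 [ 0.002  0.95   0.312]
 [-1.     0.002 -0.   ]]
```

Emit:
step_arm([
  {"delta_pos":[-0.2,0,0]},
  {"delta_pos":[-0.2,0,0]},
  {"delta_pos":[0,0.08,0.132]},
  {"delta_pos":[0,0.08,0.132]},
  {"delta_pos":[0,0.08,0.132]},
  {"delta_pos":[0,0.08,0.132]},
  {"delta_pos":[0,0.08,0.132]},
  {"delta_pos":[0,0.08,0.132]},
  {"delta_pos":[0,0.08,0.132]},
  {"delta_pos":[0,0.08,0.132]},
], jaw=1)

```text
validation failed for argument at $.de...
```

Emit:
step_arm([
  {"delta_pos":[0,0.08,0.132]},
  {"delta_pos":[0,0.08,0.132]},
  {"delta_pos":[0,0.08,0.132]},
  {"delta_pos":[0,0.08,0.132]},
  {"delta_pos":[0,0.08,0.132]},
  {"delta_pos":[0,0,0]},
  {"delta_pos":[0,0,0]},
])

```text
validation failed for argument at $.de...
```

```bash
cat >> h.py <<'E'
from scipy.spatial.transform import Rotation as R
def Tcam(s):
    T=np.eye(4);T[:3,:3]=R.from_euler("xyz",s["ee_rot"]).as_matrix();T[:3,3]=s["position"]
    return T@imaging.calibration("wrist")["T_tool_cam"]
def wpt(T,u,v,z=None,dep=None):
    c=imaging.calibration("wrist");r=np.array([(u-c["cx"])/c["fx"],(v-c["cy"])/c["fy"],1.])
    w=T[:3,:3]@r
    return T[:3,3]+w*(dep if z is None else (z-T[2,3])/w[2])
E
python3 - <<'E'
from h import *
import cv2
s=env.get_state();p,d=imaging.get_image("wrist");print(s["clock"],s["position"],s["ee_rot"],s["qpos"].round(2),s["force"])
np.savez("w1.npz",p=p,d=d,T=Tcam(s));cv2.imwrite("pics/w1.png",p[:,:,::-1])
E
```

```text
0.1 [ 195.15054995 -593.20299342  230.31260118] [1.6300866  1.56878692 1.94772135] [-0.99  0.39  0.01 -0.   -1.19 -0.26] [ 0.33949019 -0.44978048  0.13746585]
```

View pics/w1.png

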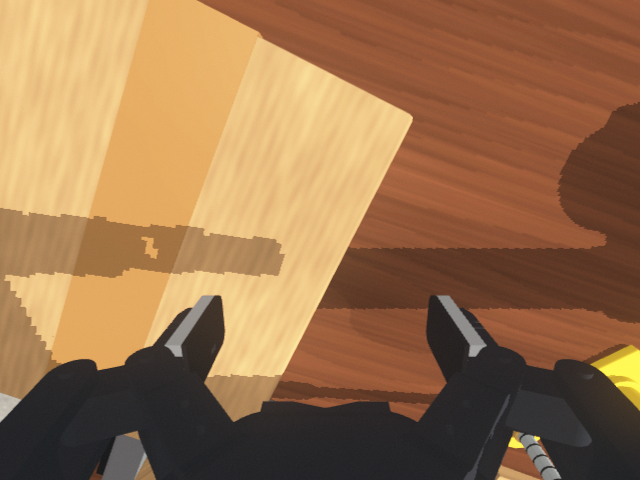

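Rejected: delta_rot is required. The wrist view shows only the carton under the gripper. I'll resend with zero turns.

Emit:
step_arm([
  {"delta_pos":[-0.2,0,0],"delta_rot":[0,0,0]},
  {"delta_pos":[-0.2,0,0],"delta_rot":[0,0,0]},
  {"delta_pos":[0,0.08,0.132],"delta_rot":[0,0,0]},
  {"delta_pos":[0,0.08,0.132],"delta_rot":[0,0,0]},
  {"delta_pos":[0,0.08,0.132],"delta_rot":[0,0,0]},
  {"delta_pos":[0,0.08,0.132],"delta_rot":[0,0,0]},
  {"delta_pos":[0,0.08,0.132],"delta_rot":[0,0,0]},
  {"delta_pos":[0,0.08,0.132],"delta_rot":[0,0,0]},
  {"delta_pos":[0,0.08,0.132],"delta_rot":[0,0,0]},
  {"delta_pos":[0,0.08,0.132],"delta_rot":[0,0,0]},
], jaw=1)

```text
clock: 1.15
position: [396.8, -357.7, 331.1]
ee_rot: [1.815, 1.57, 2.133]
force: [0.5, -0.3, -0.2]
grip_width: 1.003
```

Emit:
step_arm([
  {"delta_pos":[0,0.08,0.132],"delta_rot":[0,0,0]},
  {"delta_pos":[0,0.08,0.132],"delta_rot":[0,0,0]},
  {"delta_pos":[0,0.08,0.132],"delta_rot":[0,0,0]},
  {"delta_pos":[0,0.08,0.132],"delta_rot":[0,0,0]},
  {"delta_pos":[0,0.08,0.132],"delta_rot":[0,0,0]},
  {"delta_pos":[0,0,0],"delta_rot":[0,0,0]},
  {"delta_pos":[0,0,0],"delta_rot":[0,0,0]},
])

```text
clock: 1.85
position: [521.8, -211.8, 330.7]
ee_rot: [2.659, 1.569, 2.978]
force: [-0.9, -0.2, 0.6]
grip_width: 1.002
```

```bash

python3 - <<'E'
from h import *
import cv2
s=env.get_state();p,d=imaging.get_image("wrist");print(s["clock"],s["position"],s["qpos"].round(2),s["force"])
print(R.from_euler("xyz",s["ee_rot"]).as_matrix().round(3))
np.savez("w1.npz",p=p,d=d,T=Tcam(s));cv2.imwrite("pics/w2.png",p[:,:,::-1])
E
```

```text
1.85 [ 521.82312912 -211.83706296  330.65105833] [-0.1   0.23  0.03 -0.   -1.37 -1.15] [-0.94175695 -0.16290159  0.60876579]
[[-0.001 -0.314  0.949]
 [ 0.     0.949  0.314]
 [-1.     0.001 -0.001]]
```

View pics/w2.png

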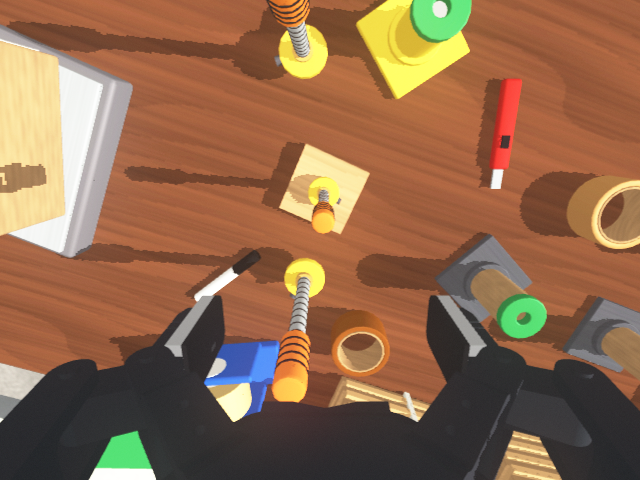

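```bash

python3 - <<'E'
from h import *
import cv2
f=np.load("w1.npz");d=f["d"];p=f["p"];T=f["T"]
print(d[222,323],wpt(T,323,222,dep=d[222,323]),wpt(T,323,222,z=188))
c=p[160:260,250:400];cv2.imwrite("pics/w2c.png",cv2.resize(c,(800,533),interpolation=cv2.INTER_CUBIC)[:,:,::-1])
c=p[280:350,480:560];cv2.imwrite("pics/w2d.png",cv2.resize(c,(640,560),interpolation=cv2.INTER_CUBIC)[:,:,::-1])
E
```

```text
294.90128 [ 522.52757723 -212.14721681  188.01428658] [ 522.53112708 -212.14612183  188.        ]
```

View pics/w2c.png

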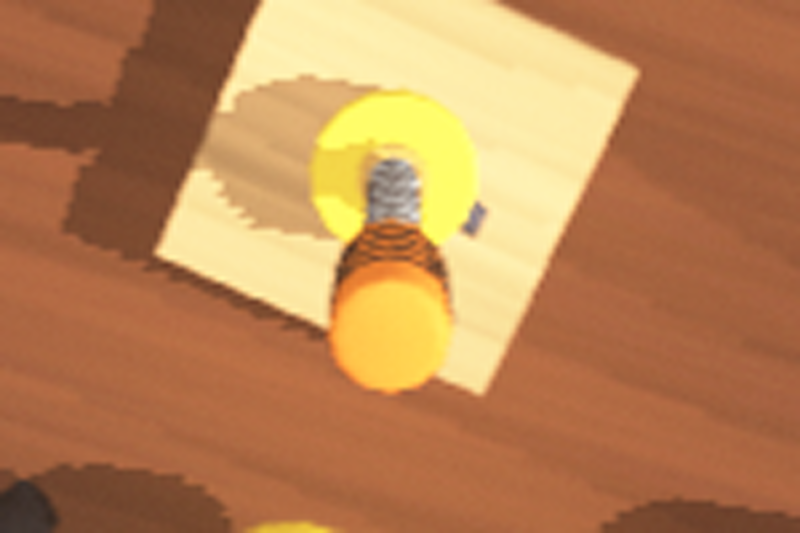

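View pics/w2d.png

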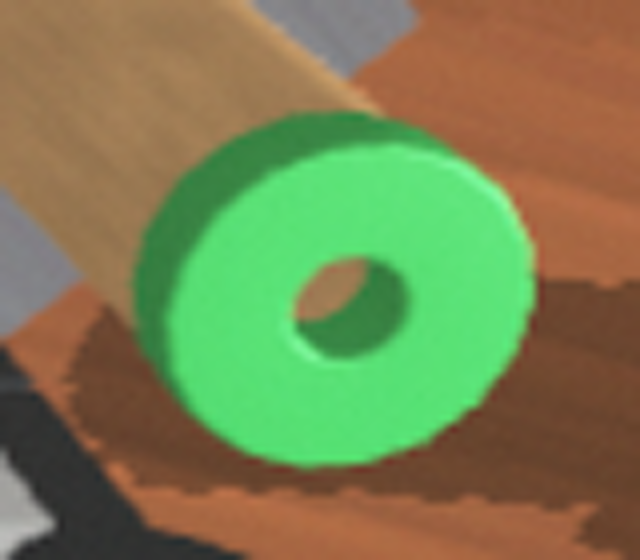

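Small gauge's top is at (323,222) in the wrist picture, about (522.5, -212.1, 188), right under the TCP. Descending to grip the handle's middle.

Emit:
step_arm([
  {"delta_pos":[0.15,0,0],"delta_rot":[0,0,0]},
  {"delta_pos":[0.15,0,0],"delta_rot":[0,0,0]},
  {"delta_pos":[0.15,0,0],"delta_rot":[0,0,0]},
  {"delta_pos":[0.15,0,0.003],"delta_rot":[0,0,0]},
  {"delta_pos":[0.1,0,0],"delta_rot":[0,0,0]},
  {"delta_pos":[0.05,0,0],"delta_rot":[0,0,0]},
  {"delta_pos":[0,0,0],"delta_rot":[0,0,0]},
  {"delta_pos":[0,0,0],"delta_rot":[0,0,0]},
])

```text
clock: 2.7
position: [523.0, -213.2, 145.2]
ee_rot: [-0.7, 1.568, -0.382]
force: [0.7, -0.3, 0.6]
grip_width: 0.997
```

Emit:
step_arm([
  {"delta_pos":[0,0,0],"delta_rot":[0,0,0]},
  {"delta_pos":[0,0,0],"delta_rot":[0,0,0]},
  {"delta_pos":[0,0,0],"delta_rot":[0,0,0]},
  {"delta_pos":[0,0,0],"delta_rot":[0,0,0]},
  {"delta_pos":[0,0,0],"delta_rot":[0,0,0]},
  {"delta_pos":[0,0,0],"delta_rot":[0,0,0]},
  {"delta_pos":[0,0,0],"delta_rot":[0,0,0]},
  {"delta_pos":[0,0,0],"delta_rot":[0,0,0]},
  {"delta_pos":[0,0,0],"delta_rot":[0,0,0]},
  {"delta_pos":[0,0,0],"delta_rot":[0,0,0]},
], jaw=0)

```text
clock: 3.7
position: [522.7, -212.6, 144.3]
ee_rot: [-0.746, 1.57, -0.428]
force: [-0.1, -0.4, 5.1]
grip_width: 0.218
```

Gripped (0.218 ≈ 19 mm). Lift straight up.

Emit:
step_arm([
  {"delta_pos":[-0.02,0,0],"delta_rot":[0,0,0]},
  {"delta_pos":[-0.04,0,0],"delta_rot":[0,0,0]},
  {"delta_pos":[-0.06,0,0],"delta_rot":[0,0,0]},
  {"delta_pos":[-0.1,0,0],"delta_rot":[0,0,0]},
  {"delta_pos":[-0.1,0,0],"delta_rot":[0,0,0]},
  {"delta_pos":[-0.1,0,0],"delta_rot":[0,0,0]},
  {"delta_pos":[-0.1,0,0],"delta_rot":[0,0,0]},
  {"delta_pos":[-0.08,0,0],"delta_rot":[0,0,0]},
  {"delta_pos":[0,0,0],"delta_rot":[0,0,0]},
  {"delta_pos":[0,0,0],"delta_rot":[0,0,0]},
])

```text
clock: 4.7
position: [521.5, -211.9, 292.9]
ee_rot: [2.037, 1.569, 2.354]
force: [0.1, 0.1, -2.8]
grip_width: 0.219
```

```bash

python3 - <<'E'
from h import *
import cv2
s=env.get_state();print(s["position"],s["force"],s["torque"],s["grip_width"])
p,d=imaging.get_image("side");np.savez("s3.npz",p=p,d=d)
p2,d2=imaging.get_image("top");np.savez("t3.npz",p=p2,d=d2)
u,v=proj("side",s["position"]);u,v=int(u),int(v);print(u,v)
c=p[v-50:v+100,u-100:u+100];cv2.imwrite("pics/s3.png",cv2.resize(c,(800,600),interpolation=cv2.INTER_CUBIC)[:,:,::-1])
R_=R.from_euler("xyz",s["ee_rot"]).as_matrix();print(R_.round(3))
E
```

```text
[ 521.53280533 -211.85804413  292.89804079] [ 0.07435933  0.13500719 -2.82229011] [ 0.06080396  0.01113181 -0.03176519] 0.21920401497994105
384 144
[[-0.002 -0.312  0.95 ]
 [ 0.002  0.95   0.312]
 [-1.     0.002 -0.001]]
```

View pics/s3.png

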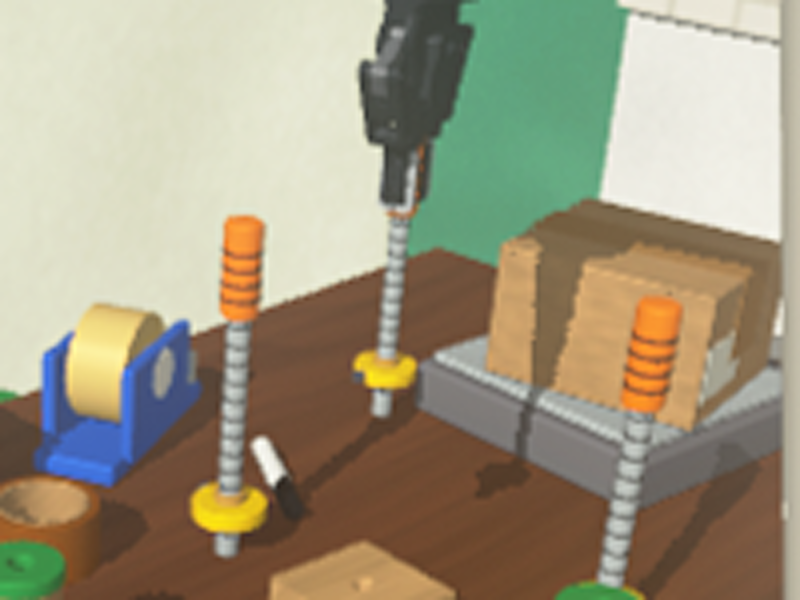

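```bash

python3 - <<'E'
from h import *
import cv2
f=np.load("w1.npz");print("cap wrist",wpt(f["T"],524,317.9,z=115))
s=env.get_state();P=s["position"]+np.array([0,0,-141]);print(P,proj("side",P))
p,d=imaging.get_image("wrist");np.savez("w3.npz",p=p,d=d,T=Tcam(s))
c=p[180:330,225:425];cv2.imwrite("pics/w3.png",cv2.resize(c,(800,600),interpolation=cv2.INTER_CUBIC)[:,:,::-1])
E
```

```text
cap wrist [576.28865807  51.63806864 115.        ]
[ 521.2161999  -211.96083743  150.84060404] (np.float64(379.07856319952265), np.float64(197.50364236959751))
```

View pics/w3.png

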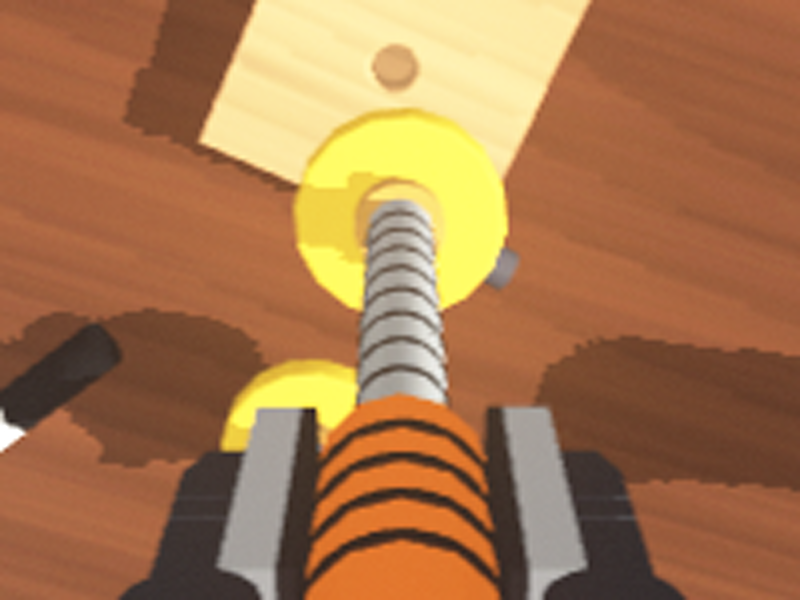

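Tip in the side picture at (379.5,197) agrees with a straight rod (379.1,197.5). Carry over the green tube at (576.7, 50.7).

Emit:
step_arm([
  {"delta_pos":[0,0.06,0.035],"delta_rot":[0,0,0]},
  {"delta_pos":[0,0.116,0.067],"delta_rot":[0,0,0]},
  {"delta_pos":[0,0.116,0.067],"delta_rot":[0,0,0]},
  {"delta_pos":[0,0.116,0.067],"delta_rot":[0,0,0]},
  {"delta_pos":[0,0.116,0.067],"delta_rot":[0,0,0]},
  {"delta_pos":[0,0.116,0.067],"delta_rot":[0,0,0]},
  {"delta_pos":[0,0.116,0.067],"delta_rot":[0,0,0]},
  {"delta_pos":[0,0.116,0.067],"delta_rot":[0,0,0]},
  {"delta_pos":[0,0.057,0.034],"delta_rot":[0,0,0]},
  {"delta_pos":[0,0,0],"delta_rot":[0,0,0]},
])

```text
clock: 5.85
position: [577.5, 52.0, 292.3]
ee_rot: [3.043, 1.568, -2.92]
force: [0.0, -0.6, -2.8]
grip_width: 0.217
```

Emit:
step_arm([
  {"delta_pos":[0.04,0,0],"delta_rot":[0,0,0]},
  {"delta_pos":[0.04,0,0],"delta_rot":[0,0,0]},
  {"delta_pos":[0,0,0],"delta_rot":[0,0,0]},
  {"delta_pos":[0,0,0],"delta_rot":[0,0,0]},
  {"delta_pos":[0,0,0],"delta_rot":[0,0,0]},
  {"delta_pos":[0,0,0],"delta_rot":[0,0,0]},
])

```text
clock: 6.45
position: [577.7, 50.0, 274.3]
ee_rot: [-0.059, 1.57, 0.259]
force: [0.7, 0.8, -2.3]
grip_width: 0.22
```

```bash

python3 - <<'E'
from h import *
import cv2
s=env.get_state();print(s["position"],s["force"]);print(R.from_euler("xyz",s["ee_rot"]).as_matrix().round(4))
p,d=imaging.get_image("side");np.savez("s4.npz",p=p,d=d)
P=s["position"]+np.array([0,0,-141]);u,v=proj("side",P);print("tip pred",P,u,v)
print("orig",int(u)-50,int(v)-50)
c=p[int(v)-50:int(v)+50,int(u)-50:int(u)+50];cv2.imwrite("pics/s4.png",cv2.resize(c,(600,600),interpolation=cv2.INTER_CUBIC)[:,:,::-1])
s=env.get_state();p,d=imaging.get_image("wrist");np.savez("w4.npz",p=p,d=d,T=Tcam(s))
c=p[160:310,225:425];cv2.imwrite("pics/w4.png",cv2.resize(c,(800,600),interpolation=cv2.INTER_CUBIC)[:,:,::-1])
E
```

```text
[577.7088819   49.96549641 274.30990719] [ 0.7265106   0.75448628 -2.31578228]
[[ 1.000e-03 -3.120e-01  9.501e-01]
 [ 3.000e-04  9.501e-01  3.120e-01]
 [-1.000e+00 -1.000e-04  1.000e-03]]
tip pred [577.7088819   49.96549641 133.30990719] 288.6363985921534 227.70808521286781
orig 238 177
```

View pics/s4.png

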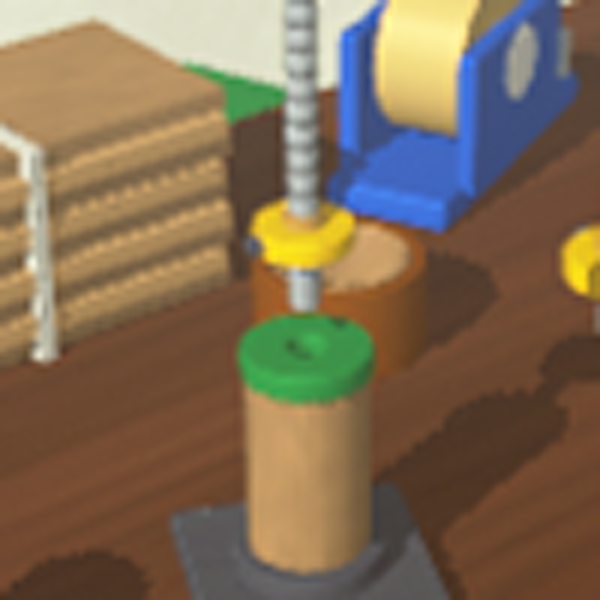

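View pics/w4.png

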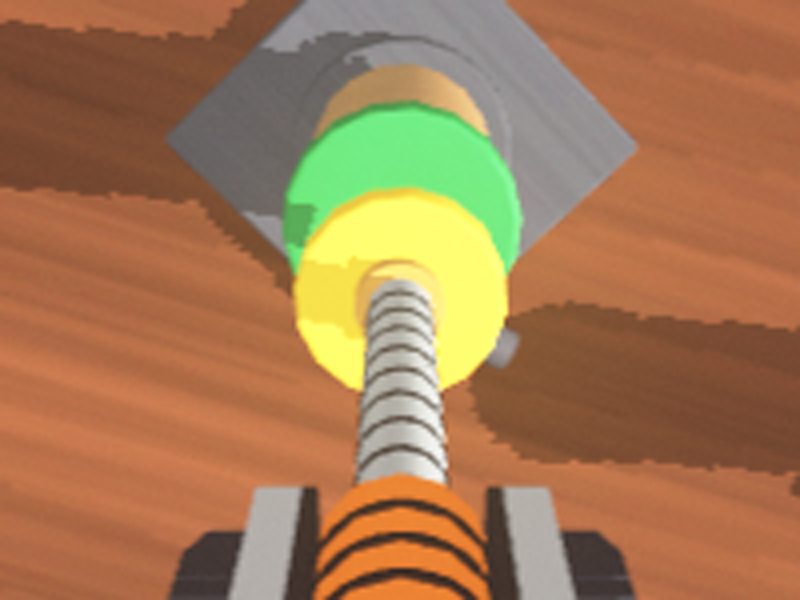

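```bash

python3 - <<'E'
from h import *
import cv2
for X in((577.7,50,115),(580.7,50,115),(577.7,53,115)):print(proj("side",X))
f=np.load("w4.npz");T=f["T"];p=f["p"];c=imaging.calibration("wrist")
Ti=np.linalg.inv(T)
h=cv2.cvtColor(p,cv2.COLOR_RGB2HSV);m=cv2.inRange(h,(50,80,120),(75,255,255));m[:,:290]=0;m[:,360:]=0
vs,us=np.nonzero(m)
# contour boundary: uppermost & left/right points of bright green -> world z=115
pts=[]
for v in np.unique(vs):
    r=us[vs==v]
    if v<215: pts+= [(r.min()-.5,v),(r.max()+.5,v)]
W=np.array([wpt(T,u,v,z=115)[:2] for u,v in pts])
from scipy.optimize import least_squares
g=least_squares(lambda q:np.hypot(W[:,0]-q[0],W[:,1]-q[1])-27,[577,50],loss="soft_l1");print(len(W),g.x,np.abs(g.fun).mean(), vs.min(),vs.max())
# same for side
q=np.load("s4.npz")["p"];h=cv2.cvtColor(q,cv2.COLOR_RGB2HSV);m=cv2.inRange(h,(50,80,60),(75,255,255))
E
```

```text
(np.float64(288.7272392251496), np.float64(234.4437450961143))
(np.float64(287.9113149804517), np.float64(233.97342051511401))
(np.float64(287.76148325637826), np.float64(234.86183620222562))
60 [576.82421567  50.80642026] 0.3037945393366927 185 227
```

Emit:
step_arm([
  {"delta_pos":[0.02,0.002,-0.0014],"delta_rot":[0,0,0]},
  {"delta_pos":[0.02,0,0],"delta_rot":[0,0,0]},
  {"delta_pos":[0.01,0,0],"delta_rot":[0,0,0]},
  {"delta_pos":[0.008,0,0],"delta_rot":[0,0,0]},
  {"delta_pos":[0.008,0,0],"delta_rot":[0,0,0]},
  {"delta_pos":[0.008,0,0],"delta_rot":[0,0,0]},
  {"delta_pos":[0,0,0],"delta_rot":[0,0,0]},
])

```text
clock: 7.25
position: [576.9, 50.6, 255.0]
ee_rot: [2.995, 1.57, -2.971]
force: [-1.0, -0.3, -1.7]
grip_width: 0.222
```

Emit:
step_arm([
  {"delta_pos":[0.008,0,0],"delta_rot":[0,0,0]},
  {"delta_pos":[0.008,0,0],"delta_rot":[0,0,0]},
  {"delta_pos":[0.008,0,0],"delta_rot":[0,0,0]},
  {"delta_pos":[0,0,0],"delta_rot":[0,0,0]},
  {"delta_pos":[0,0,0],"delta_rot":[0,0,0]},
])

```text
clock: 7.75
position: [577.0, 50.6, 249.3]
ee_rot: [-2.681, 1.571, -2.363]
force: [0.1, -0.1, -1.4]
grip_width: 0.22
```

Tip is about 7 mm into the hole with no side force. On down towards collar contact.

Emit:
step_arm([
  {"delta_pos":[0.008,0,0],"delta_rot":[0,0,0]},
  {"delta_pos":[0.008,0,0],"delta_rot":[0,0,0]},
  {"delta_pos":[0.008,0,0],"delta_rot":[0,0,0]},
  {"delta_pos":[0.008,0,0],"delta_rot":[0,0,0]},
  {"delta_pos":[0.008,0,0],"delta_rot":[0,0,0]},
  {"delta_pos":[0.008,0,0],"delta_rot":[0,0,0]},
  {"delta_pos":[0,0,0],"delta_rot":[0,0,0]},
  {"delta_pos":[0,0,0],"delta_rot":[0,0,0]},
])

```text
clock: 8.55
position: [577.0, 50.6, 237.3]
ee_rot: [-2.217, 1.571, -1.899]
force: [0.1, -0.2, -1.3]
grip_width: 0.214
```

Emit:
step_arm([
  {"delta_pos":[0.006,0,0],"delta_rot":[0,0,0]},
  {"delta_pos":[0.006,0,0],"delta_rot":[0,0,0]},
  {"delta_pos":[0.006,0,0],"delta_rot":[0,0,0]},
  {"delta_pos":[0.006,0,0],"delta_rot":[0,0,0]},
  {"delta_pos":[0,0,0],"delta_rot":[0,0,0]},
])

```text
clock: 9.05
position: [576.8, 50.5, 231.0]
ee_rot: [3.045, 1.57, -2.92]
force: [0.5, 0.0, -2.7]
grip_width: 0.217
```

Emit:
step_arm([
  {"delta_pos":[0.006,0,0],"delta_rot":[0,0,0]},
  {"delta_pos":[0.006,0,0],"delta_rot":[0,0,0]},
  {"delta_pos":[0.006,0,0],"delta_rot":[0,0,0]},
  {"delta_pos":[0.006,0,0],"delta_rot":[0,0,0]},
  {"delta_pos":[0,0,0],"delta_rot":[0,0,0]},
])

```text
clock: 9.55
position: [577.2, 50.6, 225.5]
ee_rot: [-0.296, 1.57, 0.022]
force: [-0.1, 0.4, 1.9]
grip_width: 0.217
```

Emit:
step_arm([
  {"delta_pos":[0.004,0,0],"delta_rot":[0,0,0]},
  {"delta_pos":[0.004,0,0],"delta_rot":[0,0,0]},
  {"delta_pos":[0.004,0,0],"delta_rot":[0,0,0]},
  {"delta_pos":[0.004,0,0],"delta_rot":[0,0,0]},
  {"delta_pos":[0,0,0],"delta_rot":[0,0,0]},
])

```text
clock: 10.05
position: [577.1, 50.6, 221.1]
ee_rot: [-0.734, 1.571, -0.416]
force: [0.5, 0.1, 1.2]
grip_width: 0.215
```

Collar is sliding now: force shifted by about 4 N. The depth image put the plug top near z≈49, so I expect it at TCP z≈190. Continuing in short calls, finer as I near it.

Emit:
step_arm([
  {"delta_pos":[0.004,0,0],"delta_rot":[0,0,0]},
  {"delta_pos":[0.004,0,0],"delta_rot":[0,0,0]},
  {"delta_pos":[0.004,0,0],"delta_rot":[0,0,0]},
])

```text
clock: 10.35
position: [577.2, 50.6, 218.4]
ee_rot: [-0.409, 1.57, -0.091]
force: [0.5, -1.5, 2.1]
grip_width: 0.218
```

Emit:
step_arm([
  {"delta_pos":[0.004,0,0],"delta_rot":[0,0,0]},
  {"delta_pos":[0.004,0,0],"delta_rot":[0,0,0]},
  {"delta_pos":[0.004,0,0],"delta_rot":[0,0,0]},
])

```text
clock: 10.65
position: [577.1, 50.6, 215.3]
ee_rot: [-0.645, 1.571, -0.327]
force: [-1.0, -1.2, 2.3]
grip_width: 0.216
```

Emit:
step_arm([
  {"delta_pos":[0.004,0,0],"delta_rot":[0,0,0]},
  {"delta_pos":[0.004,0,0],"delta_rot":[0,0,0]},
  {"delta_pos":[0.004,0,0],"delta_rot":[0,0,0]},
])

```text
clock: 10.95
position: [577.1, 50.6, 212.3]
ee_rot: [-0.729, 1.571, -0.411]
force: [0.8, -0.7, 2.4]
grip_width: 0.218
```

Emit:
step_arm([
  {"delta_pos":[0.004,0,0],"delta_rot":[0,0,0]},
  {"delta_pos":[0.004,0,0],"delta_rot":[0,0,0]},
  {"delta_pos":[0.004,0,0],"delta_rot":[0,0,0]},
])

```text
clock: 11.25
position: [577.1, 50.6, 209.3]
ee_rot: [-0.66, 1.571, -0.342]
force: [-0.4, -1.3, 1.0]
grip_width: 0.22
```

Emit:
step_arm([
  {"delta_pos":[0.004,0,0],"delta_rot":[0,0,0]},
  {"delta_pos":[0.004,0,0],"delta_rot":[0,0,0]},
  {"delta_pos":[0.004,0,0],"delta_rot":[0,0,0]},
])

```text
clock: 11.55
position: [577.1, 50.6, 206.3]
ee_rot: [-0.543, 1.571, -0.225]
force: [0.7, -1.5, 1.9]
grip_width: 0.215
```

Emit:
step_arm([
  {"delta_pos":[0.004,0,0],"delta_rot":[0,0,0]},
  {"delta_pos":[0.004,0,0],"delta_rot":[0,0,0]},
  {"delta_pos":[0.004,0,0],"delta_rot":[0,0,0]},
])

```text
clock: 11.85
position: [577.1, 50.6, 203.3]
ee_rot: [-0.594, 1.571, -0.277]
force: [1.5, -1.4, 3.0]
grip_width: 0.221
```

Emit:
step_arm([
  {"delta_pos":[0.004,0,0],"delta_rot":[0,0,0]},
  {"delta_pos":[0.004,0,0],"delta_rot":[0,0,0]},
])

```text
clock: 12.05
position: [577.1, 50.6, 201.3]
ee_rot: [-0.477, 1.571, -0.159]
force: [1.9, -1.5, 2.8]
grip_width: 0.217
```

Emit:
step_arm([
  {"delta_pos":[0.004,0,0],"delta_rot":[0,0,0]},
  {"delta_pos":[0.004,0,0],"delta_rot":[0,0,0]},
])

```text
clock: 12.25
position: [577.0, 50.6, 199.2]
ee_rot: [-0.835, 1.571, -0.517]
force: [0.6, -1.2, 2.0]
grip_width: 0.22
```

Emit:
step_arm([
  {"delta_pos":[0.004,0,0],"delta_rot":[0,0,0]},
  {"delta_pos":[0.004,0,0],"delta_rot":[0,0,0]},
])

```text
clock: 12.45
position: [577.0, 50.6, 197.2]
ee_rot: [-0.771, 1.571, -0.453]
force: [1.4, -2.6, 2.6]
grip_width: 0.217
```

Emit:
step_arm([
  {"delta_pos":[0.004,-0.0024,0.001],"delta_rot":[0,0,0]},
])

```text
clock: 12.55
position: [577.2, 50.4, 196.1]
ee_rot: [1.832, 1.57, 2.149]
force: [0.5, 0.5, 1.9]
grip_width: 0.216
```

Emit:
step_arm([
  {"delta_pos":[0.004,0,0],"delta_rot":[0,0,0]},
])

```text
clock: 12.65
position: [577.2, 50.4, 195.0]
ee_rot: [1.948, 1.57, 2.266]
force: [-0.2, 1.0, 2.2]
grip_width: 0.217
```

Emit:
step_arm([
  {"delta_pos":[0.002,0,0],"delta_rot":[0,0,0]},
  {"delta_pos":[0,0,0],"delta_rot":[0,0,0]},
])

```text
clock: 12.85
position: [577.2, 50.4, 194.5]
ee_rot: [2.22, 1.57, 2.538]
force: [0.3, 1.0, 1.8]
grip_width: 0.217
```

Emit:
step_arm([
  {"delta_pos":[0.002,0,0],"delta_rot":[0,0,0]},
  {"delta_pos":[0,0,0],"delta_rot":[0,0,0]},
])

```text
clock: 13.05
position: [577.2, 50.3, 194.1]
ee_rot: [2.113, 1.57, 2.431]
force: [-0.3, 0.8, 0.8]
grip_width: 0.218
```

Emit:
step_arm([
  {"delta_pos":[0.002,0,0],"delta_rot":[0,0,0]},
  {"delta_pos":[0,0,0],"delta_rot":[0,0,0]},
])

```text
clock: 13.25
position: [577.2, 50.3, 193.7]
ee_rot: [2.054, 1.57, 2.371]
force: [-0.8, 1.8, 1.7]
grip_width: 0.222
```

Emit:
step_arm([
  {"delta_pos":[0.002,0,0],"delta_rot":[0,0,0]},
  {"delta_pos":[0,0,0],"delta_rot":[0,0,0]},
])

```text
clock: 13.45
position: [577.3, 50.2, 193.2]
ee_rot: [2.116, 1.57, 2.434]
force: [-0.9, 1.2, 1.8]
grip_width: 0.22
```

Emit:
step_arm([
  {"delta_pos":[0.002,0,0],"delta_rot":[0,0,0]},
  {"delta_pos":[0,0,0],"delta_rot":[0,0,0]},
])

```text
clock: 13.65
position: [577.3, 50.2, 192.7]
ee_rot: [2.218, 1.571, 2.536]
force: [-0.9, 2.5, 1.8]
grip_width: 0.22
```

Emit:
step_arm([
  {"delta_pos":[0.002,0.001,0],"delta_rot":[0,0,0]},
  {"delta_pos":[0,0,0],"delta_rot":[0,0,0]},
])

```text
clock: 13.85
position: [577.3, 50.2, 192.2]
ee_rot: [-2.52, 1.571, -2.202]
force: [-0.8, 1.3, 1.6]
grip_width: 0.212
```

Emit:
step_arm([
  {"delta_pos":[0.002,0,0],"delta_rot":[0,0,0]},
  {"delta_pos":[0,0,0],"delta_rot":[0,0,0]},
])

```text
clock: 14.05
position: [577.3, 50.3, 191.7]
ee_rot: [-2.8, 1.571, -2.482]
force: [-0.5, 0.9, 1.7]
grip_width: 0.213
```

Emit:
step_arm([
  {"delta_pos":[0.002,0,0],"delta_rot":[0,0,0]},
  {"delta_pos":[0,0,0],"delta_rot":[0,0,0]},
])

```text
clock: 14.25
position: [577.3, 50.3, 191.2]
ee_rot: [-2.704, 1.571, -2.386]
force: [-1.2, 1.4, 1.5]
grip_width: 0.219
```

Emit:
step_arm([
  {"delta_pos":[0.002,0,0],"delta_rot":[0,0,0]},
  {"delta_pos":[0,0,0],"delta_rot":[0,0,0]},
])

```text
clock: 14.45
position: [577.3, 50.3, 190.8]
ee_rot: [-2.669, 1.571, -2.351]
force: [-0.4, 0.3, 1.4]
grip_width: 0.219
```

Emit:
step_arm([
  {"delta_pos":[0.002,0,0],"delta_rot":[0,0,0]},
  {"delta_pos":[0,0,0],"delta_rot":[0,0,0]},
])

```text
clock: 14.65
position: [577.3, 50.3, 190.2]
ee_rot: [-2.728, 1.571, -2.41]
force: [-0.3, 1.3, 1.6]
grip_width: 0.222
```

Emit:
step_arm([
  {"delta_pos":[0.002,0,0],"delta_rot":[0,0,0]},
  {"delta_pos":[0,0,0],"delta_rot":[0,0,0]},
])

```text
clock: 14.85
position: [577.3, 50.3, 189.8]
ee_rot: [-2.305, 1.571, -1.987]
force: [-1.3, 1.5, 3.0]
grip_width: 0.216
```

Emit:
step_arm([
  {"delta_pos":[0.001,0,0],"delta_rot":[0,0,0]},
  {"delta_pos":[0,0,0],"delta_rot":[0,0,0]},
])

```text
clock: 15.05
position: [577.4, 50.3, 189.8]
ee_rot: [-0.796, 1.571, -0.478]
force: [-0.3, 0.6, 3.0]
grip_width: 0.217
```

Emit:
step_arm([
  {"delta_pos":[0.001,0,0],"delta_rot":[0,0,0]},
  {"delta_pos":[0,0,0],"delta_rot":[0,0,0]},
])

```text
clock: 15.25
position: [577.5, 50.3, 189.8]
ee_rot: [-0.449, 1.57, -0.131]
force: [-1.5, 0.8, 5.4]
grip_width: 0.219
```

Emit:
step_arm([
  {"delta_pos":[0.001,0,0],"delta_rot":[0,0,0]},
  {"delta_pos":[0,0,0],"delta_rot":[0,0,0]},
])

```text
clock: 15.45
position: [577.6, 50.3, 189.8]
ee_rot: [-0.38, 1.57, -0.062]
force: [-1.8, 0.6, 6.2]
grip_width: 0.216
```

Plug felt: the tool stalls at z 189.8 while force rises from 1.6 to 6.2 N, well under 14 N, and the tip is at ≈49 mm as seen in the depth image. Releasing.

Emit:
step_arm([
  {"delta_pos":[0,0,0],"delta_rot":[0,0,0]},
  {"delta_pos":[0,0,0],"delta_rot":[0,0,0]},
  {"delta_pos":[0,0,0],"delta_rot":[0,0,0]},
  {"delta_pos":[0,0,0],"delta_rot":[0,0,0]},
  {"delta_pos":[0,0,0],"delta_rot":[0,0,0]},
  {"delta_pos":[0,0,0],"delta_rot":[0,0,0]},
  {"delta_pos":[0,0,0],"delta_rot":[0,0,0]},
  {"delta_pos":[0,0,0],"delta_rot":[0,0,0]},
  {"delta_pos":[0,0,0],"delta_rot":[0,0,0]},
  {"delta_pos":[0,0,0],"delta_rot":[0,0,0]},
], jaw=1)

```text
clock: 16.45
position: [577.4, 50.4, 189.1]
ee_rot: [0.385, 1.571, 0.702]
force: [-0.6, 0.3, -0.5]
grip_width: 0.995
```

```bash

python3 - <<'E'
from h import *
import cv2
s=env.get_state();print(s["position"],s["force"],s["grip_width"])
p,d=imaging.get_image("wrist");np.savez("w5.npz",p=p,d=d,T=Tcam(s))
q,e=imaging.get_image("side");np.savez("s5.npz",p=q,d=e)
a=cv2.resize(p[130:380,200:450],(400,400));b=cv2.resize(q[170:270,238:338],(400,400),interpolation=cv2.INTER_CUBIC)
cv2.imwrite("pics/r5.png",np.hstack([a,b])[:,:,::-1])
E
```

```text
[577.35020775  50.35337296 189.08140091] [-0.61547763  0.34203943 -0.47724206] 0.9949025103062364
```

View pics/r5.png

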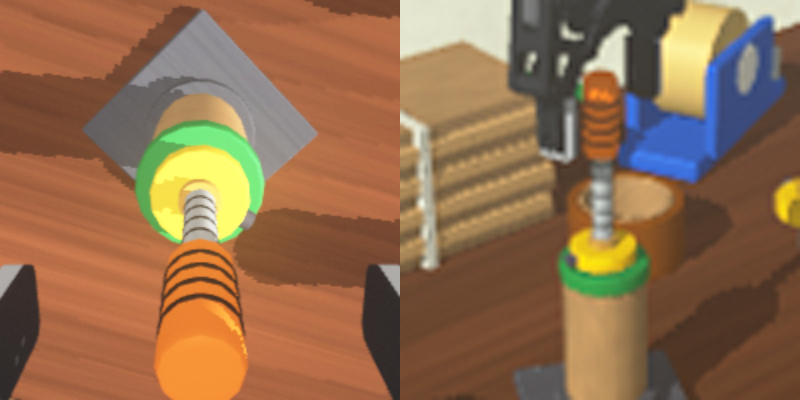

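The gauge stands upright, with the yellow collar flat on the green cap and the jaws clear of it. Retreating up.

Emit:
step_arm([
  {"delta_pos":[-0.04,0,0],"delta_rot":[0,0,0]},
  {"delta_pos":[-0.1,0,0],"delta_rot":[0,0,0]},
  {"delta_pos":[-0.1,0,0],"delta_rot":[0,0,0]},
  {"delta_pos":[-0.12,0,0],"delta_rot":[0,0,0]},
  {"delta_pos":[-0.12,0,0],"delta_rot":[0,0,0]},
  {"delta_pos":[-0.12,0,0],"delta_rot":[0,0,0]},
  {"delta_pos":[0,0,0],"delta_rot":[0,0,0]},
  {"delta_pos":[0,0,0],"delta_rot":[0,0,0]},
  {"delta_pos":[0,0,0],"delta_rot":[0,0,0]},
])

```text
clock: 17.45
position: [576.8, 50.3, 338.2]
ee_rot: [2.913, 1.569, -3.053]
force: [0.4, 0.7, -0.7]
grip_width: 0.998
```

```bash

python3 - <<'E'
from h import *
import cv2
s=env.get_state();print(s["clock"],s["position"],s["force"])
p,d=imaging.get_image("wrist");T=Tcam(s)
q,e=imaging.get_image("side")
h=cv2.cvtColor(p,cv2.COLOR_RGB2HSV);m=cv2.inRange(h,(3,150,120),(17,255,255));m[:,:280]=0;m[:,370:]=0
v,u=np.nonzero((m>0)&(d>0));P=np.array([wpt(T,a,b,dep=d[b,a]) for a,b in zip(u,v)]);P=P[(P[:,2]>150)&(np.hypot(P[:,0]-577,P[:,1]-50)<40)]
z=P[:,2].max();t=P[P[:,2]>np.percentile(P[:,2],90)];print("handle top",np.percentile(P[:,2],95),"expected",49.8-1+185, t.mean(0))
a=cv2.resize(p[130:380,200:450],(400,400));b=cv2.resize(q[170:270,238:338],(400,400),interpolation=cv2.INTER_CUBIC)
cv2.imwrite("pics/r6.png",np.hstack([a,b])[:,:,::-1]);cv2.imwrite("pics/side6.png",q[:,:,::-1])
E
```

```text
17.45 [576.78414286  50.28951845 338.18210808] [ 0.42018423  0.73862728 -0.69467786]Traceback (most recent call last):
  File "<stdin>", line 7, in <module>
  File "h.py", line 16, in wpt
    c=imaging.calibration("wrist");r=np.array([(u-c["cx"])/c["fx"],(v-c["cy"])/c["fy"],1.])
ValueError: time passes only in moves, steps and waits
```

```bash

python3 - <<'E'
from h import *
import cv2
s=env.get_state();print(s["clock"])
p,d=imaging.get_image("wrist");T=Tcam(s);c=imaging.calibration("wrist")
q,e=imaging.get_image("side")
a=cv2.resize(p[130:380,200:450],(400,400));b=cv2.resize(q[170:270,238:338],(400,400),interpolation=cv2.INTER_CUBIC)
cv2.imwrite("pics/r6.png",np.hstack([a,b])[:,:,::-1]);cv2.imwrite("pics/side6.png",q[:,:,::-1])
h=cv2.cvtColor(p,cv2.COLOR_RGB2HSV);m=cv2.inRange(h,(3,150,120),(17,255,255));m[:,:280]=0;m[:,370:]=0
v,u=np.nonzero((m>0)&(d>0));D=d[v,u]
P=(np.c_[(u-c["cx"])/c["fx"]*D,(v-c["cy"])/c["fy"]*D,D])@T[:3,:3].T+T[:3,3]
P=P[(P[:,2]>150)&(np.hypot(P[:,0]-577,P[:,1]-50)<40)]
t=P[P[:,2]>229];print("handle top",np.median(t,0),len(t),"expected z",189.8-141+185)
E
```

```text
17.55
handle top [574.44606993  47.11191606 231.39903145] 65 expected z 233.8
```

View pics/r6.png

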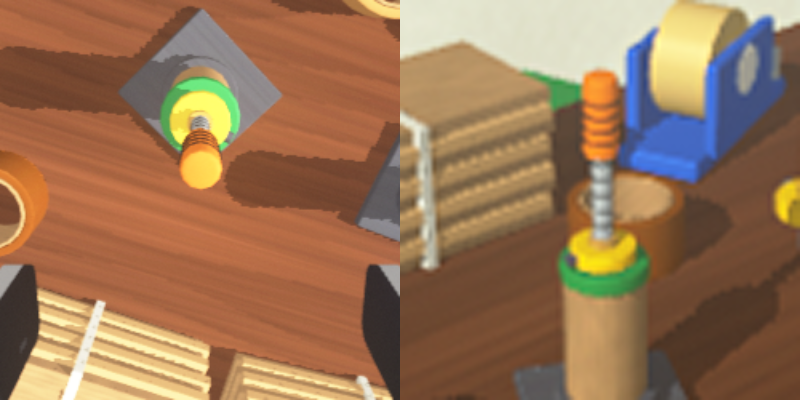

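View pics/side6.png

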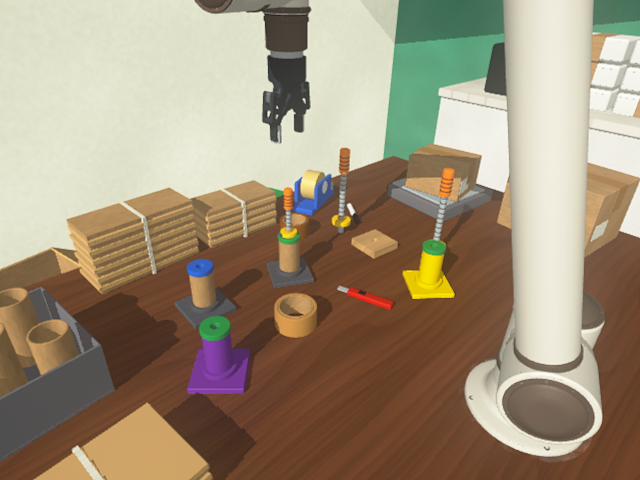

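```bash

python3 - <<'E'
from h import *
s=env.get_state();p,d=imaging.get_image("wrist");T=Tcam(s)
D=np.median(d[232:241,321:330]);print(wpt(T,325,236,dep=D),wpt(T,325,236,z=233.8))
E
```

```text
[578.02930627  51.74571591 233.59686745] [577.97089159  51.72649832 233.8       ]
```

Handle top measures (578.0, 51.7, 233.6) against 233.8 expected, so the rod is standing on the plug and upright. Handing in.

```bash
python3 -c "
from workcell import env
print(env.job_done())"
```

```text
the job is handed in; nothing more can be done
None
```

I took the smallest gauge out of the wooden block and lowered it through the cap of the green-capped cardboard tube. The rod met the plug about 66 mm below the cap top. There the tool stopped moving down at z 189.8 while the wrist force rose from about 1.6 to 6.2 N, well under 14 N. I then let go, moved the arm up clear and handed the job in at about 17.7 s.

- **Plug depth:** the felt depth puts the rod's tip at z ≈ 49 mm, matching the camera depth reading of the plug through the hole (46–53 mm).
- **Gauge after release:** the handle top measured (578.0, 51.7, 233.6) against an expected z of 233.8. The pictures show the gauge upright with its collar flat on the cap.
- **Other things on the bench:** I saw nothing out of place in the last side picture, though I did not measure each thing.

**Checks that failed or disagreed:**
- My first handle-top check stopped with an error.
- The rerun gave a wrong value of 231.4, apparently because the colour mask caught only part of the handle's top. Reading the depth at the middle of the top gave the value above.
- My first two move calls were refused because I left out the turn values, and nothing moved.

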